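Make up two paste-printer service kits

TASK

Make up the two printer service kits from the stock: the flat motor and one flanged bearing go into the two-compartment tray; the tall motor, the other flanged bearing and the belt pulley go into the three-compartment tray. Set each part down flat on the floor of a compartment of its own (any compartment, shaft, tube or hub still pointing up), and leave the paste cartridge standing where it is.

Things in the scene. Friction and masses are not known exactly. Their poses are not given: they have to be found in the camera images.
- motor_flat: The flat (short) one of the two motors: stepper motor, 42 x 42 mm square seen from above, black with aluminium end caps, body 24 mm high, its shaft (5 mm thick) sticking up 16 mm from the middle of the top; about 160 g. Origin: centre of the underside; z up along the shaft, x and y square to the sides.
- motor_tall: The tall one of the two motors: stepper motor, 42 x 42 mm square seen from above, black with aluminium end caps, body 46 mm high, its shaft (5 mm thick) sticking up 16 mm from the middle of the top; about 300 g. Origin: centre of the underside; z up along the shaft, x and y square to the sides.
- bearing_1: Flanged linear bearing of bare steel, standing on its flange: round flange 44 mm across and 6 mm thick, above it a plain tube 26 mm across up to 38 mm; about 110 g. Origin: centre of the underside; z up along the tube. One of two alike: it does not matter which goes into which tray.
- bearing_2: Flanged linear bearing of bare steel, standing on its flange: round flange 44 mm across and 6 mm thick, above it a plain tube 26 mm across up to 38 mm; about 110 g. Origin: centre of the underside; z up along the tube. One of two alike: it does not matter which goes into which tray.
- pulley: Aluminium toothed belt pulley lying on its wheel, hub up: wheel 44 mm across and 10 mm thick, on it a hub 22 mm across up to 26 mm; about 70 g. Origin: centre of the underside; z up along the hub.
- cartridge: Not part of a kit: a paste cartridge standing loose among the stock, white with a clay-brown band and a pointed blue nozzle up; 34 mm across, 60 mm high. Origin: centre of the underside; z up. To be left standing where it is.
- tray_two: Fixed tray with grey walls and a black floor, low and open, its two square compartments in one row along its own y; 156 x 80 mm outside, 10 mm high, floor 3 mm thick, walls 4 mm. Each compartment is 72 x 72 mm inside; their centres lie at -38 and +38 mm along the tray's y, x = 0. Origin: centre of the underside; z up. It may stand to the robot's left or right, turned a little.
- tray_three: Fixed tray with grey walls and a black floor, low and open, its three square compartments in one row along its own y; 232 x 80 mm outside, 10 mm high, floor 3 mm thick, walls 4 mm. Each compartment is 72 x 72 mm inside; their centres lie at -76, 0 and +76 mm along the tray's y, x = 0. Origin: centre of the underside; z up. It may stand to the robot's left or right, turned a little.
Mind the look-alikes: they are no part of the job. Leave any green look-alike of the motor_flat alone.

How it is judged:
By the outcome, as a careful person would: the job done as asked, in the order asked, and still so for the second after the job is handed in, with the robot touching nothing.
It also fails if it takes over 122 s, if anything falls off the work surface, if the arm or the gripper's body presses on something with over 40 N, if the wrist force passes 120 N, or if a joint passes its speed limit or range.

ROBOT

A 6-joint arm with a two-finger parallel gripper is mounted at the origin on the work surface. World frame = base frame: x ahead of the robot, y to its left, z up, the work surface at z = 0. Lengths are in mm, angles in rad, forces in N, time in s.
With the tool pointing down it reaches from about 350 to 875 mm from the base axis. Payload 4.2 kg.
Tool frame: the origin (TCP) lies midway between the tips of the shut fingers; the grasp point (between the pads) lies 19 mm behind it (arm.grip_point_offset is the distance from the TCP to the grasp point, in mm); y points along the fingers, z is the direction in which the jaws open and shut, and the axes are right-handed (so a half turn about y gives the same grasp; the last joint's range is limited). The gripper opens to 85 mm and grips with 20 to 120 N. Pads are 22 mm wide; open, the fingers measure 114 mm over their backs; the gripper's body (76 mm by 85 mm) begins 54 mm behind the grasp point. The pads swing forward as they close: fully open they stand 13 mm farther back than shut.
Start: joints at [1.414, 0.385, 0.008, 0, -1.194, -0.259], TCP at [252.418, 571.738, 231.312] pointing down, gripper open.
Joint ranges: [-3.14, 3.14], [-1.21, 2.06], [-1.07, 1.41], [-3.16, 2.05], [-2.99, -0.16], [-3.1, 3.1]. Speed limits (rad/s): [2.79, 2.79, 3.14, 3.14, 3.14, 3.14].

INTERFACE

Orientations are given as a unit quaternion [x, y, z, w].
In Python, from bench import arm, optics, job_done, spotter gives the robot as it stands.
- The arm moves only by the tool jog_arm, never from a script. Its arguments are lists of equal length, an entry for each row: "translation": the shift along the tool's x, y, z in units of 50 mm (1.0 is 50 mm), a list of three; "rot": the turn, a rotation vector about the tool's x, y, z in units of 8 degrees (1.0 is 8 degrees), a list of three; "gripper": the opening, from 0 (shut) to 1 (fully open). A call has 1 to 20 rows; each row is the pose to reach, as a shift and turn from the pose measured when the call began, along the tool's axes at that moment; what a row does not reach only later rows make up. A row lasts 1/10 s, in which the tool goes at most 50 mm and 8.59 degrees, less where a joint would pass 70% of its speed; a pose out of reach is approached as far as the arm can. A call with a gripper value outside its range is refused whole. The fingers move at their own pace and stop on an object; the grip force is fixed at half the most. Time passes only in rows, so rows that repeat a pose let the fingers close. It gives the time, the measured TCP pose, the force and the opening at its end, in the units of the state.
- arm.read_state(): the state, without advancing time (a new reading comes with each control period).
- optics.get_image(name): name is "side" or "top"; returns a dict with "frame" (480x640x3 uint8, red, green, blue), "mtx" (3x3 intrinsics, pixels), "xyz" and "attitude" of the camera in the world. Camera axes: x right, y down, z forward; pixel columns grow to the right and rows downward; lengths in mm; the calibration is good to about 2 mm. A picture is of the moment at which its call begins. There is no depth.
- job_done(): hands the job in, once; it reports no verdict.
Trained networks look in the newest picture that a camera, given by its name, has taken for a name from the list of things; names that differ only in an ending like _2 or _b are one class to them, and where a whole thing is asked for, a point or a joint stands for the part that bears it (a point fixed in the world has none). Each returns a list of dicts, best first, with "score" (0 to 1); they miss things now and then, are a little off and sometimes report something else, mostly with a low value. They report only what shows in the picture. A call takes as long as a camera call. They do not tell look-alikes from the thing itself.
- spotter.look_for(camera, thing): "centre" ([x, y, z] in mm, in the coordinates of the camera as it stood for that picture, good to about 4 mm: the middle of the surface that is visible of it).
The state is a dict: "clock": time; "joints": joint angles; "joint_vel": joint speeds; "joint_efforts": joint torques, N m; "position": TCP position; "ee_rot": TCP orientation; "contact_force": force on the tool from outside, world axes, zero at the start; "wrist_torque": the same for the moment, N m; "gripper_width": finger opening in mm.
Only numpy, scipy, OpenCV 4.12 (cv2) and the standard library are available. Lean on these libraries where they do the work, as an engineer would, in place of code of your own. Each camera call takes 0.05 s, during which the arm holds its last target. There are 200 camera calls.

## Working session

There is one attempt and no reset: what is moved stays moved. The work goes in short steps, Python scripts to look and compute and a tool call to move; the robot and the scene stay as the last step left them, time stands still between calls to the robot, and variables do not carry over. Pictures are saved under pics/ and viewed, about 12 in all and at most 16, crops included, and the job is handed in when it is done.

Besides the shell and the picture viewer there is one more tool, called after ">>>" as name(argument=value, ...) on one line, values as JSON. jog_arm: Moves the arm, as the interface text tells. Its arguments: {"type":"object","properties":{"translation":{"type":"array"},"rot":{"type":"array"},"gripper":{"type":"array"}},"required":["translation","rot","gripper"]}

```bash
mkdir -p pics; ls; cat > h.py <<'E'
import numpy as np, cv2
from scipy.spatial.transform import Rotation as R
from bench import arm, optics, job_done, spotter
def cam(n):
    d=optics.get_image(n); return d
def rot(d):
    a=np.array(d['attitude'],float)
    return a if a.shape==(3,3) else R.from_quat(a).as_matrix()
def towld(d,p): return rot(d)@np.array(p)+np.array(d['xyz'])
def px2w(d,u,v,z):
    r=rot(d)@np.linalg.solve(np.array(d['mtx']),[u,v,1]); o=np.array(d['xyz']); return o+r*(z-o[2])/r[2]
def w2px(d,p):
    q=np.array(d['mtx'])@(rot(d).T@(np.array(p)-np.array(d['xyz']))); return q[:2]/q[2]
E
python3 - <<'E'
from h import *
for n in ('top','side'):
    d=cam(n); cv2.imwrite(f'pics/{n}0.png',d['frame'][:,:,::-1]); print(n,np.round(d['mtx'],1).tolist(),d['xyz'],d['attitude'])
    for t in ('motor_flat','motor_tall','bearing_1','pulley','cartridge','tray_two','tray_three'):
        for r in spotter.look_for(n,t):
            w=towld(d,r['centre']); print(t,round(r['score'],2),w.round(0),w2px(d,w).round(0))
print(arm.read_state())
E
```

```text
pics
top [[491.0, 0.0, 315.5], [0.0, 491.0, 245.4], [0.0, 0.0, 1.0]] [448.52835768  17.31760157 811.01917381] [-0.7032859   0.70615262 -0.07071965  0.04166718]
motor_flat 0.82 [664. 172.  24.] [201. 192.]
motor_flat 0.63 [564. 182.  22.] [193. 252.]
motor_tall 0.67 [ 642. -169.   50.] [412. 202.]
bearing_1 0.94 [617. 270.  14.] [140. 221.]
bearing_1 0.59 [ 617. -283.    8.] [473. 222.]
pulley 0.62 [652. -65.  12.] [344. 201.]
cartridge 0.78 [674.  63.  31.] [267. 185.]
cartridge 0.43 [651. -63.  11.] [343. 202.]
tray_two 0.77 [442. 176.   4.] [197. 329.]
tray_three 0.78 [ 466. -203.    0.] [428. 312.]
side [[483.3, 0.0, 325.7], [0.0, 483.3, 245.7], [0.0, 0.0, 1.0]] [213.22364988 447.02698954 529.17565721] [-0.29353004  0.85843034 -0.3979158   0.13638355]
motor_flat 0.9 [555. 188.  24.] [242. 334.]
motor_flat 0.89 [663. 183.  26.] [191. 295.]
motor_tall 0.75 [ 636. -159.   36.] [346. 191.]
bearing_1 0.95 [606. 287.  16.] [158. 368.]
bearing_1 0.89 [ 620. -282.   15.] [389. 175.]
pulley 0.65 [650. -55.  10.] [304. 227.]
cartridge 0.57 [667.  72.  32.] [244. 251.]
tray_two 0.8 [445. 186.   2.] [308. 387.]
tray_three 0.94 [ 466. -185.    2.] [434. 234.]
{'clock': 0.8, 'joints': array([ 1.41363377e+00,  3.84635904e-01,  7.90174741e-03, -3.70038135e-06,
       -1.19395749e+00, -2.58625862e-01]), 'joint_vel': array([-0.0008168 ,  0.00063155, -0.00038436, -0.00021892, -0.00062389,
        0.00182169]), 'joint_efforts': array([ 2.96550377e-05, -3.92025805e+01,  1.88606179e+01,  4.19019520e+00,
       -2.93900384e-04, -3.80173844e-06]), 'position': array([252.3987817 , 571.75541122, 231.35093964]), 'ee_rot': array([ 0.14594416,  0.69191796, -0.69184416, -0.14595034]), 'contact_force': array([-0.9905247 ,  0.20504074, -0.3520071 ]), 'wrist_torque': array([-0.10382243,  0.02851751,  0.02920155]), 'gripper_width': 85.44447126807142}
```

```bash
ls pics
```

```text
side0.png
top0.png
```

View pics/top0.png

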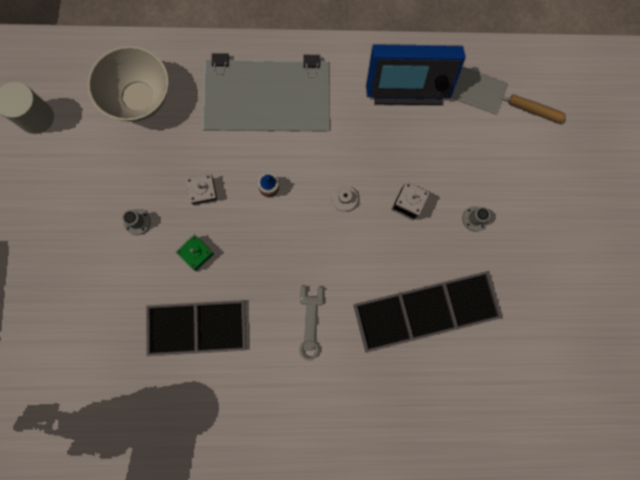

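View pics/side0.png

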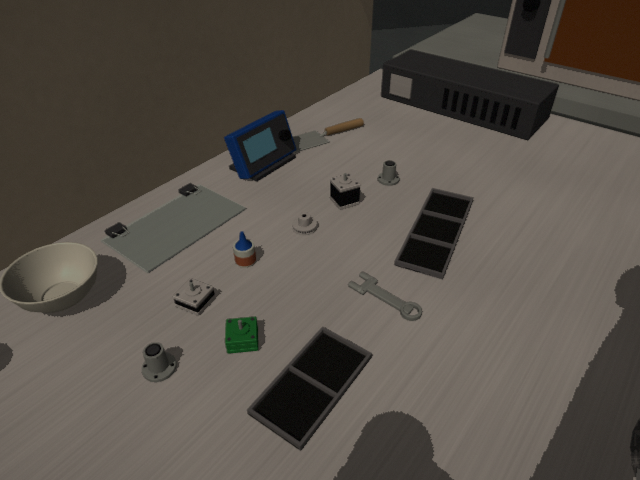

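The real flat motor is at about (202,189) in the top view and the green look-alike at (195,252). The tall motor is at (412,200), the pulley at (346,198), and the bearings are at (137,221) and (475,218). The trays are at (197,328) and (428,312). Next I measure centres and yaws more closely.

```bash
python3 - <<'E'
from h import *
d=cam('top'); f=d['frame'][:,:,::-1]; g=cv2.cvtColor(f,cv2.COLOR_BGR2GRAY)
cv2.imwrite('pics/o.png',f)
m=(g<45).astype(np.uint8); m=cv2.morphologyEx(m,cv2.MORPH_CLOSE,np.ones((3,3)))
for n,(u0,u1,v0,v1) in dict(two=(140,255,290,365),three=(345,510,262,360)).items():
    k=np.zeros_like(m); k[v0:v1,u0:u1]=m[v0:v1,u0:u1]
    cs,_=cv2.findContours(k,cv2.RETR_EXTERNAL,cv2.CHAIN_APPROX_NONE)
    for c in cs:
        if cv2.contourArea(c)>300:
            P=np.array([px2w(d,u,v,3)[:2] for u,v in c[:,0]],np.float32); print(n,[np.round(x,2) for x in cv2.minAreaRect(P)])
t=[]
for (u,v) in [(202,189),(412,202),(346,198),(137,221),(477,218)]:
    t.append(cv2.resize(f[v-22:v+22,u-22:u+22],(264,264),interpolation=cv2.INTER_CUBIC))
t.append(np.zeros_like(t[0]))
im=np.vstack([np.hstack(t[:3]),np.hstack(t[3:])]); cv2.imwrite('pics/crops.png',cv2.convertScaleAbs(im,alpha=1.3))
E
```

```text
two [array([442.88, 216.04]), array([71.84, 71.18]), np.float64(2.87)]
two [array([446.72, 139.76]), array([71.78, 71.76]), np.float64(2.87)]
three [array([ 451.39, -126.05]), array([72.03, 71.46]), np.float64(13.23)]
three [array([ 469.03, -200.33]), array([72.15, 71.32]), np.float64(13.51)]
three [array([ 486.68, -274.9 ]), array([71.92, 71.26]), np.float64(13.45)]
```

View pics/crops.png

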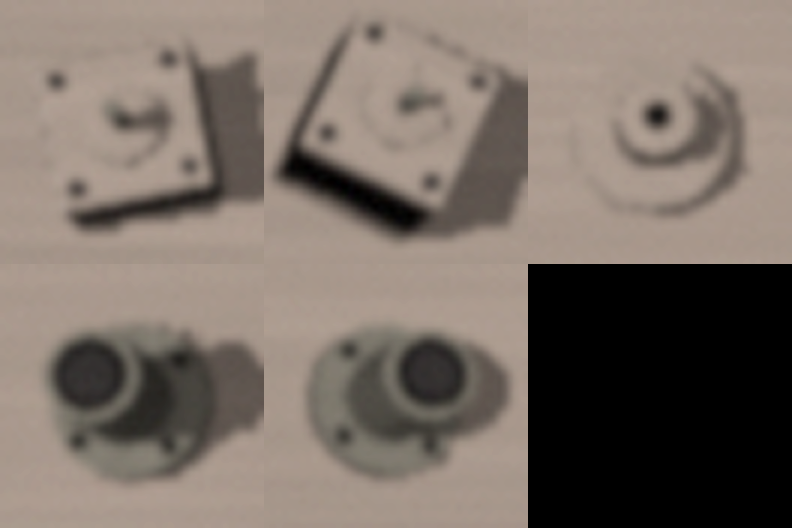

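```bash
cat >> h.py <<'E'
def goto(p,yaw):
    """translation/rot units from the present pose to TCP p (mm), tool down, jaw axis (tool z) along yaw (deg, mod 180)"""
    s=arm.read_state(); q=R.from_quat(s['ee_rot']); z=q.as_matrix()[:,2]; cur=np.degrees(np.arctan2(z[1],z[0]))
    dy=(yaw-cur+90)%180-90
    Y=np.radians(cur+dy); zz=np.array([np.cos(Y),np.sin(Y),0]); yy=np.array([0,0,-1.]); M=np.column_stack([np.cross(yy,zz),yy,zz])
    t=q.as_matrix().T@(np.array(p)-s['position'])/50; r=np.degrees((q.inv()*R.from_matrix(M)).as_rotvec())/8
    print('t',t.round(3),'r',r.round(3),'cur',cur.round(1),'dyaw',dy.round(1),'pos',s['position'].round(1),'F',s['contact_force'].round(1),'w',round(s['gripper_width'],1),'clk',s['clock'],'j6',s['joints'].round(2)); return t,r
E
python3 - <<'E'
from h import *
d=cam('top')
def P(c,u,v,z): return px2w(d,u-22+(c[0]+.5)/6-.5,v-22+(c[1]+.5)/6-.5,z)
for n,h,o,z in [('flat',[(57,80),(169,58),(190,166),(77,188)],(202,189),24),('tall',[(111,33),(214,81),(168,181),(63,132)],(412,202),46)]:
    w=np.array([P(c,*o,z)[:2] for c in h]); e=w-np.roll(w,-1,0); print(n,w.mean(0).round(1),np.linalg.norm(e,axis=1).round(1),(np.degrees(np.arctan2(e[:,1],e[:,0]))%90).round(1))
for n,c,o,z in [('pul hub',(128,116),(346,198),26),('pul wheel',(131,135),(346,198),10),('bL top',(90,111),(137,221),38),('bL fl',(130,137),(137,221),6),('bR top',(168,106),(477,218),38),('bR fl',(121,137),(477,218),6)]:
    print(n,P(c,*o,z).round(1))
goto([0,0,0],0)
E
```

```text
flat [671.8 173.1] [30.9 31.2 31.  31.1] [11.9 12.1 11.7 11.9]
tall [ 649.8 -172.7] [30.6 30.9 31.  31. ] [64.3 63.7 64.3 63. ]
pul hub [658.9 -64.7  26. ]
pul wheel [657.7 -67.1  10. ]
bL top [618.2 279.8  38. ]
bL fl [618.  279.4   6. ]
bR top [ 625.6 -288.9   38. ]
bR fl [ 623.9 -287.5    6. ]
t [-0.     4.626 12.5  ] r [0.    8.272 0.   ] cur -113.8 dyaw -66.2 pos [252.4 571.7 231.3] F [-0.2 -0.2  0.3] w 85.5 clk 0.9 j6 [ 1.41  0.38  0.01  0.   -1.19 -0.26]
```

```bash
python3 -c "
from h import *
goto([618,279.6,110],3)"
```

```text
t [-9.049  2.426  2.392] r [0.    7.897 0.   ] cur -113.8 dyaw -63.2 pos [252.4 571.7 231.3] F [-0.2 -0.2  0.3] w 85.5 clk 0.9 j6 [ 1.41  0.38  0.01  0.   -1.19 -0.26]
```

>>> jog_arm(translation=[[-9.05,2.43,2.39],[-9.05,2.43,2.39],[-9.05,2.43,2.39],[-9.05,2.43,2.39],[-9.05,2.43,2.39],[-9.05,2.43,2.39],[-9.05,2.43,2.39],[-9.05,2.43,2.39],[-9.05,2.43,2.39],[-9.05,2.43,2.39],[-9.05,2.43,2.39],[-9.05,2.43,2.39],[-9.05,2.43,2.39],[-9.05,2.43,2.39]], rot=[[0,7.9,0],[0,7.9,0],[0,7.9,0],[0,7.9,0],[0,7.9,0],[0,7.9,0],[0,7.9,0],[0,7.9,0],[0,7.9,0],[0,7.9,0],[0,7.9,0],[0,7.9,0],[0,7.9,0],[0,7.9,0]], gripper=[1,1,1,1,1,1,1,1,1,1,1,1,1,1])

```text
clock: 2.3
position: [617.5, 280.9, 110.6]
ee_rot: [0.486, 0.514, -0.513, -0.486]
contact_force: [0.6, 1.1, 0.4]
gripper_width: 85.5
```

```bash
python3 -c "
from h import *
goto([618,279.6,14],3)"
```

```text
t [-0.028  1.933 -0.007] r [0.006 0.011 0.005] cur -176.9 dyaw -0.1 pos [617.5 280.9 110.6] F [0.6 1.1 0.4] w 85.5 clk 2.3 j6 [ 0.66  0.57 -0.   -0.   -1.   -0.61]
```

>>> jog_arm(translation=[[-0.03,1.0,0],[-0.03,1.7,0],[-0.03,1.93,0],[-0.03,1.93,0],[-0.03,1.93,0],[-0.03,1.93,0],[-0.03,1.93,0],[-0.03,1.93,0],[-0.03,1.93,0],[-0.03,1.93,0]], rot=[[0,0,0],[0,0,0],[0,0,0],[0,0,0],[0,0,0],[0,0,0],[0,0,0],[0,0,0],[0,0,0],[0,0,0]], gripper=[1,1,1,1,0,0,0,0,0,0])

```text
clock: 3.3
position: [618.5, 280.0, 15.7]
ee_rot: [0.487, 0.515, -0.512, -0.486]
contact_force: [-1.7, -0.4, 6.7]
gripper_width: 24.2
```

```bash
python3 -c "
from h import *
goto([446.7,139.8,70],3)"
```

```text
t [-2.611 -1.102  3.579] r [0.023 0.013 0.012] cur -176.9 dyaw -0.1 pos [618.5 280.   15.7] F [-1.7 -0.4  6.7] w 24.2 clk 3.3 j6 [ 0.66  0.67 -0.08  0.   -0.81 -0.61]
```

>>> jog_arm(translation=[[0,-0.8,0],[0,-1.6,0],[0,-1.6,0],[-2.61,-1.6,3.58],[-2.61,-1.6,3.58],[-2.61,-1.6,3.58],[-2.61,-1.6,3.58],[-2.61,-1.6,3.58],[-2.61,-1.6,3.58],[-2.61,-1.6,3.58],[-2.61,-1.6,3.58]], rot=[[0,0,0],[0,0,0],[0,0,0],[0,0,0],[0,0,0],[0,0,0],[0,0,0],[0,0,0],[0,0,0],[0,0,0],[0,0,0]], gripper=[0,0,0,0,0,0,0,0,0,0,0])

```text
clock: 4.4
position: [447.6, 140.6, 94.9]
ee_rot: [0.487, 0.515, -0.512, -0.486]
contact_force: [0.5, -0.5, -0.5]
gripper_width: 24.2
```

```bash
python3 - <<'E'
from h import *
goto([446.7,139.8,19],3)
d=cam('side'); u,v=w2px(d,[447,140,60]).astype(int); f=d['frame'][max(v-120,0):v+120,max(u-150,0):u+150,::-1]; cv2.imwrite('pics/s1.png',cv2.resize(f,None,fx=2,fy=2))
E
```

```text
t [-0.018  1.518  0.025] r [0.03  0.015 0.016] cur -176.9 dyaw -0.1 pos [447.6 140.6  94.9] F [ 0.5 -0.5 -0.5] w 24.2 clk 4.4 j6 [ 0.65  0.28 -0.55  0.   -0.74 -0.6 ]
```

View pics/s1.png

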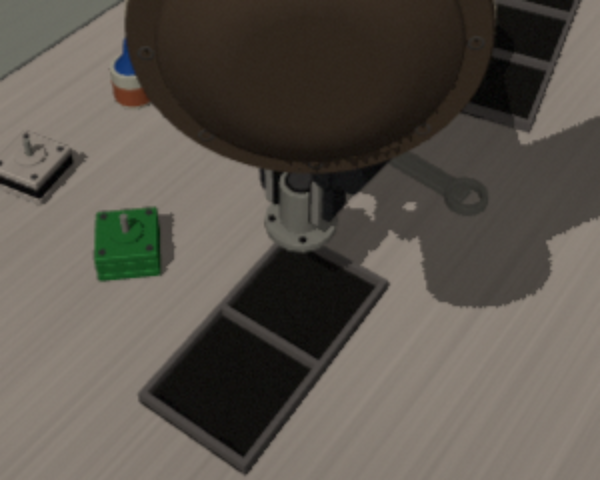

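>>> jog_arm(translation=[[-0.02,0.8,0.02],[-0.02,1.3,0.02],[-0.02,1.45,0.02],[-0.02,1.52,0.02],[-0.02,1.53,0.02],[-0.02,1.53,0.02]], rot=[[0,0,0],[0,0,0],[0,0,0],[0,0,0],[0,0,0],[0,0,0]], gripper=[0,0,0,0,0,0])

```text
clock: 5.05
position: [448.0, 140.5, 19.0]
ee_rot: [0.487, 0.516, -0.511, -0.485]
contact_force: [0.5, 0.6, -0.4]
gripper_width: 24.1
```

```bash
python3 -c "
from h import *
goto([672,173,110],12)"
```

```text
t [ 0.408 -1.791 -4.519] r [ 0.044 -1.106  0.019] cur -176.9 dyaw 8.9 pos [448.  140.5  19. ] F [ 0.5  0.6 -0.4] w 24.1 clk 5.05 j6 [ 0.65  0.41 -0.63  0.   -0.53 -0.6 ]
```

>>> jog_arm(translation=[[0,0.03,0],[0,0.05,0],[0,0.05,0]], rot=[[0,0,0],[0,0,0],[0,0,0]], gripper=[0,0,0])

```text
clock: 5.35
position: [448.5, 140.9, 18.5]
ee_rot: [0.487, 0.516, -0.511, -0.485]
contact_force: [-3.5, -0.8, 14.3]
gripper_width: 24.1
```

>>> jog_arm(translation=[[0,0,0],[0,0,0],[0,0,0],[0,0,0],[0,-0.9,0],[0,-1.83,0],[0,-1.83,0],[0.42,-1.83,-4.51],[0.42,-1.83,-4.51],[0.42,-1.83,-4.51],[0.42,-1.83,-4.51],[0.42,-1.83,-4.51],[0.42,-1.83,-4.51],[0.42,-1.83,-4.51],[0.42,-1.83,-4.51]], rot=[[0,0,0],[0,0,0],[0,0,0],[0,0,0],[0,0,0],[0,0,0],[0,0,0],[0.04,-1.11,0.02],[0.04,-1.11,0.02],[0.04,-1.11,0.02],[0.04,-1.11,0.02],[0.04,-1.11,0.02],[0.04,-1.11,0.02],[0.04,-1.11,0.02],[0.04,-1.11,0.02]], gripper=[0.6,0.6,0.6,0.6,0.6,0.6,0.6,1,1,1,1,1,1,1,1])

```text
clock: 6.85
position: [670.6, 173.8, 111.1]
ee_rot: [-0.445, -0.55, 0.55, 0.445]
contact_force: [0.5, -1.0, -0.1]
gripper_width: 85.5
```

```bash
python3 - <<'E'
from h import *
goto([672,173,7],12)
d=cam('side'); u,v=w2px(d,[560,150,30]).astype(int); f=d['frame'][max(v-150,0):v+150,max(u-190,0):u+190,::-1]; cv2.imwrite('pics/s2.png',cv2.resize(f,None,fx=2,fy=2))
E
```

```text
t [-0.021  2.082 -0.025] r [-0.001  0.01  -0.002] cur -167.9 dyaw -0.1 pos [670.6 173.8 111.1] F [ 0.5 -1.  -0.1] w 85.5 clk 6.85 j6 [ 0.49  0.59  0.04  0.   -1.02 -0.28]
```

View pics/s2.png

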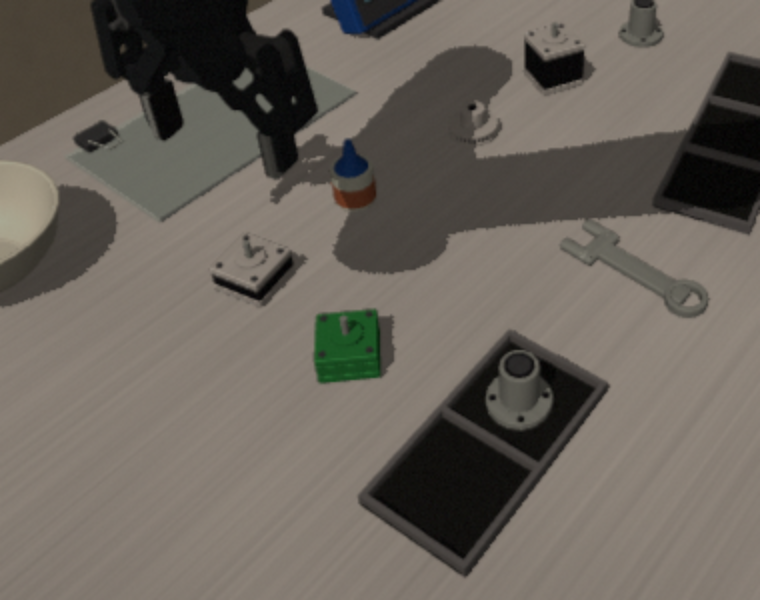

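The bearing stands flat in its compartment at (520,390) and the jaws hang over the flat motor at (250,265). I descend to it.

>>> jog_arm(translation=[[-0.02,1.0,-0.02],[-0.02,1.7,-0.02],[-0.02,2.0,-0.02],[-0.02,2.09,-0.02],[-0.02,2.09,-0.02],[-0.02,2.09,-0.02],[-0.02,2.09,-0.02],[-0.02,2.09,-0.02],[-0.02,2.09,-0.02],[-0.02,2.09,-0.02]], rot=[[0,0,0],[0,0,0],[0,0,0],[0,0,0],[0,0,0],[0,0,0],[0,0,0],[0,0,0],[0,0,0],[0,0,0]], gripper=[1,1,1,1,0,0,0,0,0,0])

```text
clock: 7.9
position: [673.2, 173.8, 9.6]
ee_rot: [0.445, 0.551, -0.549, -0.443]
contact_force: [-1.5, 0.3, 6.5]
gripper_width: 40.5
```

```bash
python3 -c "
from h import *
goto([442.9,216,95],3)"
```

```text
t [ 1.793 -1.727  4.319] r [0.032 1.142 0.005] cur -167.9 dyaw -9.1 pos [673.2 173.8   9.6] F [-1.5  0.3  6.5] w 40.5 clk 7.9 j6 [ 0.48  0.7  -0.04  0.   -0.82 -0.27]
```

>>> jog_arm(translation=[[0,-0.8,0],[0,-1.7,0],[0,-1.73,0],[1.79,-1.73,4.32],[1.79,-1.73,4.32],[1.79,-1.73,4.32],[1.79,-1.73,4.32],[1.79,-1.73,4.32],[1.79,-1.73,4.32],[1.79,-1.73,4.32],[1.79,-1.73,4.32]], rot=[[0,0,0],[0,0,0],[0,0,0],[0.03,1.14,0],[0.03,1.14,0],[0.03,1.14,0],[0.03,1.14,0],[0.03,1.14,0],[0.03,1.14,0],[0.03,1.14,0],[0.03,1.14,0]], gripper=[0,0,0,0,0,0,0,0,0,0,0])

```text
clock: 9.0
position: [443.7, 216.1, 95.3]
ee_rot: [0.487, 0.514, -0.512, -0.487]
contact_force: [0.3, 0.4, -2.2]
gripper_width: 40.4
```

```bash
python3 -c "
from h import *
goto([442.9,216,12],3)"
```

```text
t [-0.004  1.667  0.018] r [ 0.008 -0.     0.01 ] cur -177.0 dyaw 0.0 pos [443.7 216.1  95.3] F [ 0.3  0.4 -2.2] w 40.4 clk 9.0 j6 [ 0.78  0.31 -0.49 -0.   -0.76 -0.73]
```

>>> jog_arm(translation=[[0,0.8,0.02],[0,1.3,0.02],[0,1.55,0.02],[0,1.65,0.02],[0,1.68,0.02],[0,1.7,0.02],[0,1.71,0.02]], rot=[[0,0,0],[0,0,0],[0,0,0],[0,0,0],[0,0,0],[0,0,0],[0,0,0]], gripper=[0,0,0,0,0,0,0])

```text
clock: 9.7
position: [442.7, 215.0, 12.4]
ee_rot: [-0.487, -0.512, 0.513, 0.487]
contact_force: [-11.1, -5.2, 27.9]
gripper_width: 40.8
```

```bash
python3 -c "
from h import *
goto([649.8,-172.7,120],64)
goto([649.8,-172.7,120],-26)"
```

```text
t [-7.958 -2.146 -3.736] r [-8.000e-03 -7.632e+00 -3.000e-03] cur -177.1 dyaw 61.1 pos [442.7 215.   12.4] F [-11.1  -5.2  27.9] w 40.8 clk 9.7 j6 [ 0.78  0.45 -0.57  0.   -0.55 -0.73]
t [-7.958 -2.146 -3.736] r [-3.000e-03  3.618e+00 -8.000e-03] cur -177.1 dyaw -28.9 pos [442.7 215.   12.4] F [-11.1  -5.2  27.9] w 40.8 clk 9.7 j6 [ 0.78  0.45 -0.57  0.   -0.55 -0.73]
```

>>> jog_arm(translation=[[0,0,0],[0,0,0],[0,0,0],[0,0,0],[0,-0.9,0],[0,-1.8,0],[0,-2.15,0],[-7.96,-2.15,-3.74],[-7.96,-2.15,-3.74],[-7.96,-2.15,-3.74],[-7.96,-2.15,-3.74],[-7.96,-2.15,-3.74],[-7.96,-2.15,-3.74],[-7.96,-2.15,-3.74],[-7.96,-2.15,-3.74],[-7.96,-2.15,-3.74],[-7.96,-2.15,-3.74],[-7.96,-2.15,-3.74],[-7.96,-2.15,-3.74]], rot=[[0,0,0],[0,0,0],[0,0,0],[0,0,0],[0,0,0],[0,0,0],[0,0,0],[0,3.62,0],[0,3.62,0],[0,3.62,0],[0,3.62,0],[0,3.62,0],[0,3.62,0],[0,3.62,0],[0,3.62,0],[0,3.62,0],[0,3.62,0],[0,3.62,0],[0,3.62,0]], gripper=[0.75,0.75,0.75,0.75,0.75,0.75,0.75,1,1,1,1,1,1,1,1,1,1,1,1])

```text
clock: 11.6
position: [649.4, -172.1, 119.6]
ee_rot: [-0.599, -0.374, 0.376, 0.6]
contact_force: [1.2, 0.8, 0.3]
gripper_width: 85.5
```

```bash
python3 - <<'E'
from h import *
goto([649.8,-172.7,17],-26)
d=cam('side'); f=d['frame'][130:460,120:520,::-1]; cv2.imwrite('pics/s3.png',cv2.resize(f,None,fx=1.8,fy=1.8))
E
```

```text
t [-0.005  2.053 -0.016] r [-0.011  0.002 -0.011] cur 154.0 dyaw -0.0 pos [ 649.4 -172.1  119.6] F [1.2 0.8 0.3] w 85.5 clk 11.6 j6 [-0.02  0.55 -0.01  0.   -1.01 -0.44]
```

View pics/s3.png

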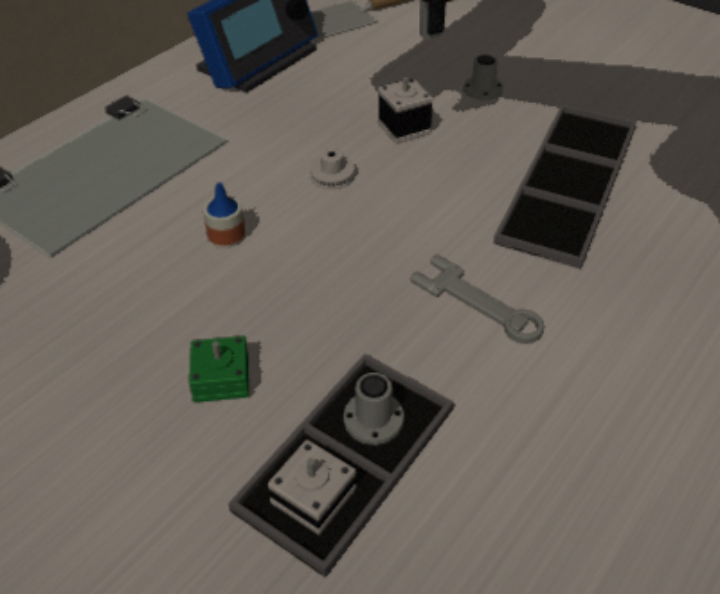

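Tray two holds the bearing at (374,405) and the flat motor at (312,485), both flat inside the walls. Next is the tall motor.

>>> jog_arm(translation=[[0,1.0,-0.02],[0,1.7,-0.02],[0,2.0,-0.02],[0,2.07,-0.02],[0,2.07,-0.02],[0,2.07,-0.02],[0,2.07,-0.02],[0,2.07,-0.02],[0,2.07,-0.02],[0,2.07,-0.02]], rot=[[0,0,0],[0,0,0],[0,0,0],[0,0,0],[0,0,0],[0,0,0],[0,0,0],[0,0,0],[0,0,0],[0,0,0]], gripper=[1,1,1,1,0,0,0,0,0,0])

```text
clock: 12.65
position: [651.3, -172.2, 18.8]
ee_rot: [0.6, 0.375, -0.375, -0.599]
contact_force: [-1.8, 1.7, 5.9]
gripper_width: 41.2
```

```bash
python3 -c "
from h import *
goto([469,-200.3,105],13.3)"
```

```text
t [-2.1   -1.728  3.031] r [ 0.012 -4.901 -0.007] cur 154.1 dyaw 39.2 pos [ 651.3 -172.2   18.8] F [-1.8  1.7  5.9] w 41.2 clk 12.65 j6 [-0.02  0.66 -0.1   0.   -0.81 -0.43]
```

>>> jog_arm(translation=[[0,-0.8,0],[0,-1.7,0],[0,-1.73,0],[-2.1,-1.73,3.03],[-2.1,-1.73,3.03],[-2.1,-1.73,3.03],[-2.1,-1.73,3.03],[-2.1,-1.73,3.03],[-2.1,-1.73,3.03],[-2.1,-1.73,3.03],[-2.1,-1.73,3.03]], rot=[[0,0,0],[0,0,0],[0,0,0],[0.01,-4.9,0],[0.01,-4.9,0],[0.01,-4.9,0],[0.01,-4.9,0],[0.01,-4.9,0],[0.01,-4.9,0],[0.01,-4.9,0],[0.01,-4.9,0]], gripper=[0,0,0,0,0,0,0,0,0,0,0])

```text
clock: 13.75
position: [469.7, -200.2, 104.8]
ee_rot: [-0.439, -0.554, 0.554, 0.439]
contact_force: [-0.3, -0.6, -4.2]
gripper_width: 41.2
```

```bash
python3 -c "
from h import *
goto([469,-200.3,21.5],13.3)"
```

```text
t [0.002 1.666 0.014] r [ 0.    -0.01  -0.007] cur -166.8 dyaw 0.1 pos [ 469.7 -200.2  104.8] F [-0.3 -0.6 -4.2] w 41.2 clk 13.75 j6 [-0.08  0.33 -0.44  0.   -0.8   0.31]
```

>>> jog_arm(translation=[[0,0.8,0.01],[0,1.3,0.01],[0,1.55,0.01],[0,1.63,0.01],[0,1.66,0.01],[0,1.68,0.01],[0,1.69,0.01]], rot=[[0,0,0],[0,0,0],[0,0,0],[0,0,0],[0,0,0],[0,0,0],[0,0,0]], gripper=[0,0,0,0,0,0,0])

```text
clock: 14.45
position: [469.1, -200.2, 21.8]
ee_rot: [-0.439, -0.554, 0.555, 0.439]
contact_force: [-4.6, 3.2, 10.2]
gripper_width: 41.1
```

```bash
python3 -c "
from h import *
goto([658.3,-66,115],13.3)"
```

```text
t [ 1.745 -1.87  -4.296] r [-0.006 -0.009 -0.005] cur -166.8 dyaw 0.1 pos [ 469.1 -200.2   21.8] F [-4.6  3.2 10.2] w 41.1 clk 14.45 j6 [-0.08  0.45 -0.52  0.   -0.6   0.31]
```

>>> jog_arm(translation=[[0,0,0],[0,0,0],[0,0,0],[0,0,0],[0,-0.9,0],[0,-1.8,0],[0,-1.87,0],[1.75,-1.87,-4.3],[1.75,-1.87,-4.3],[1.75,-1.87,-4.3],[1.75,-1.87,-4.3],[1.75,-1.87,-4.3],[1.75,-1.87,-4.3],[1.75,-1.87,-4.3],[1.75,-1.87,-4.3]], rot=[[0,0,0],[0,0,0],[0,0,0],[0,0,0],[0,0,0],[0,0,0],[0,0,0],[0,0,0],[0,0,0],[0,0,0],[0,0,0],[0,0,0],[0,0,0],[0,0,0],[0,0,0]], gripper=[0.75,0.75,0.75,0.75,0.75,0.75,0.75,0.75,0.75,0.75,0.75,0.75,0.75,0.75,0.75])

```text
clock: 15.95
position: [657.3, -66.3, 114.5]
ee_rot: [-0.439, -0.553, 0.555, 0.44]
contact_force: [0.2, -0.2, 0.7]
gripper_width: 63.9
```

```bash
python3 -c "
from h import *
goto([658.3,-66,13],13.3)"
```

```text
t [ 2.000e-03  2.031e+00 -2.500e-02] r [-0.016 -0.014 -0.003] cur -166.8 dyaw 0.1 pos [657.3 -66.3 114.5] F [ 0.2 -0.2  0.7] w 63.9 clk 15.95 j6 [ 0.14  0.54 -0.05  0.   -0.99  0.09]
```

>>> jog_arm(translation=[[0,1.0,-0.02],[0,1.7,-0.02],[0,1.97,-0.02],[0,2.05,-0.02],[0,2.05,-0.02],[0,2.05,-0.02],[0,2.05,-0.02],[0,2.05,-0.02],[0,2.05,-0.02],[0,2.05,-0.02]], rot=[[0,0,0],[0,0,0],[0,0,0],[0,0,0],[0,0,0],[0,0,0],[0,0,0],[0,0,0],[0,0,0],[0,0,0]], gripper=[0.75,0.75,0.75,0.75,0,0,0,0,0,0])

```text
clock: 16.95
position: [659.5, -66.1, 14.5]
ee_rot: [0.44, 0.554, -0.554, -0.438]
contact_force: [-0.8, -0.1, 7.3]
gripper_width: 19.3
```

```bash
python3 -c "
from h import *
goto([451.4,-126.1,95],13.3)"
```

```text
t [-0.218 -1.617  4.324] r [ 0.01  -0.009 -0.01 ] cur -166.8 dyaw 0.1 pos [659.5 -66.1  14.5] F [-0.8 -0.1  7.3] w 19.3 clk 16.95 j6 [ 0.14  0.65 -0.13  0.   -0.79  0.09]
```

>>> jog_arm(translation=[[0,-0.8,0],[0,-1.6,0],[0,-1.62,0],[-0.22,-1.62,4.32],[-0.22,-1.62,4.32],[-0.22,-1.62,4.32],[-0.22,-1.62,4.32],[-0.22,-1.62,4.32],[-0.22,-1.62,4.32],[-0.22,-1.62,4.32],[-0.22,-1.62,4.32]], rot=[[0,0,0],[0,0,0],[0,0,0],[0,0,0],[0,0,0],[0,0,0],[0,0,0],[0,0,0],[0,0,0],[0,0,0],[0,0,0]], gripper=[0,0,0,0,0,0,0,0,0,0,0])

```text
clock: 18.05
position: [453.2, -125.9, 95.4]
ee_rot: [0.44, 0.555, -0.554, -0.438]
contact_force: [-0.3, 0.4, -0.2]
gripper_width: 19.0
```

```bash
python3 - <<'E'
from h import *
goto([451.4,-126.1,17],13.3)
d=cam('side'); f=d['frame'][100:340,230:550,::-1]; cv2.imwrite('pics/s4.png',cv2.resize(f,None,fx=2,fy=2))
E
```

```text
t [0.006 1.568 0.04 ] r [ 0.022 -0.006 -0.013] cur -166.7 dyaw 0.0 pos [ 453.2 -125.9   95.4] F [-0.3  0.4 -0.2] w 19.0 clk 18.05 j6 [ 0.08  0.28 -0.55  0.   -0.74  0.15]
```

View pics/s4.png

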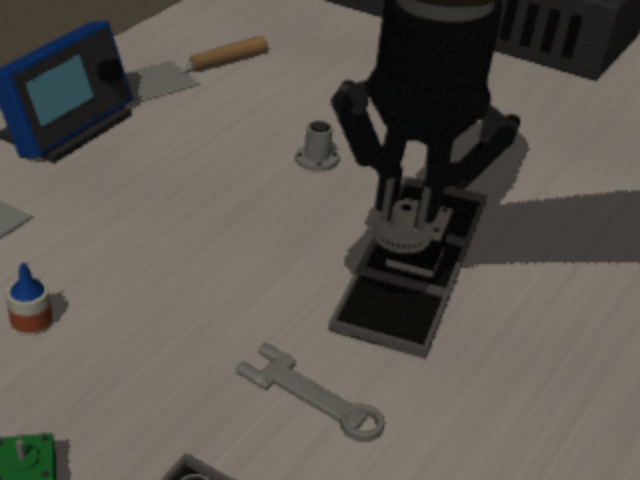

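The pulley hangs level in the jaws at (407,228), with the tall motor in the middle compartment behind it. I set the pulley down.

>>> jog_arm(translation=[[0,0.8,0.04],[0,1.2,0.04],[0,1.45,0.04],[0,1.55,0.04],[0,1.58,0.04],[0,1.61,0.04],[0,1.62,0.04]], rot=[[0,0,0],[0,0,0],[0,0,0],[0,0,0],[0,0,0],[0,0,0],[0,0,0]], gripper=[0,0,0,0,0,0,0])

```text
clock: 18.8
position: [451.1, -126.1, 17.2]
ee_rot: [-0.439, -0.554, 0.555, 0.438]
contact_force: [-11.2, 5.4, 34.9]
gripper_width: 19.5
```

```bash
python3 -c "
from h import *
goto([624.9,-288.2,125],13.3)"
```

```text
t [-3.961 -2.149 -2.633] r [ 0.     0.008 -0.014] cur -166.6 dyaw -0.1 pos [ 451.1 -126.1   17.2] F [-11.2   5.4  34.9] w 19.5 clk 18.8 j6 [ 0.08  0.41 -0.63  0.   -0.53  0.15]
```

>>> jog_arm(translation=[[0,0,0],[0,0,0],[0,0,0],[0,0,0],[0,-0.9,0],[0,-1.8,0],[0,-2.15,0],[-3.96,-2.15,-2.63],[-3.96,-2.15,-2.63],[-3.96,-2.15,-2.63],[-3.96,-2.15,-2.63],[-3.96,-2.15,-2.63],[-3.96,-2.15,-2.63],[-3.96,-2.15,-2.63],[-3.96,-2.15,-2.63]], rot=[[0,0,0],[0,0,0],[0,0,0],[0,0,0],[0,0,0],[0,0,0],[0,0,0],[0,0,0],[0,0,0],[0,0,0],[0,0,0],[0,0,0],[0,0,0],[0,0,0],[0,0,0]], gripper=[0.6,0.6,0.6,0.6,0.6,0.6,0.6,0.8,0.8,0.8,0.8,0.8,0.8,0.8,0.8])

```text
clock: 20.3
position: [623.8, -287.5, 124.4]
ee_rot: [-0.438, -0.554, 0.555, 0.438]
contact_force: [-0.3, 0.1, -0.1]
gripper_width: 68.5
```

```bash
python3 -c "
from h import *
goto([624.9,-288.2,14],13.3)"
```

```text
t [-0.016  2.208 -0.021] r [-0.01   0.009 -0.006] cur -166.6 dyaw -0.1 pos [ 623.8 -287.5  124.4] F [-0.3  0.1 -0.1] w 68.5 clk 20.3 j6 [-0.2   0.57  0.04  0.   -1.04  0.43]
```

>>> jog_arm(translation=[[-0.02,1.0,-0.02],[-0.02,1.8,-0.02],[-0.02,2.1,-0.02],[-0.02,2.2,-0.02],[-0.02,2.2,-0.02],[-0.02,2.2,-0.02],[-0.02,2.2,-0.02],[-0.02,2.2,-0.02],[-0.02,2.2,-0.02],[-0.02,2.2,-0.02]], rot=[[0,0,0],[0,0,0],[0,0,0],[0,0,0],[0,0,0],[0,0,0],[0,0,0],[0,0,0],[0,0,0],[0,0,0]], gripper=[0.8,0.8,0.8,0.8,0,0,0,0,0,0])

```text
clock: 21.3
position: [626.4, -288.8, 17.1]
ee_rot: [-0.439, -0.555, 0.555, 0.437]
contact_force: [-0.3, 1.5, 7.2]
gripper_width: 23.9
```

```bash
python3 -c "
from h import *
goto([486.7,-274.9,95],13.3)"
```

```text
t [ 0.913 -1.567  2.649] r [ 0.014  0.014 -0.022] cur -166.6 dyaw -0.1 pos [ 626.4 -288.8   17.1] F [-0.3  1.5  7.2] w 23.9 clk 21.3 j6 [-0.2   0.68 -0.05  0.   -0.83  0.43]
```

>>> jog_arm(translation=[[0,-0.8,0],[0,-1.55,0],[0,-1.57,0],[0.91,-1.57,2.65],[0.91,-1.57,2.65],[0.91,-1.57,2.65],[0.91,-1.57,2.65],[0.91,-1.57,2.65],[0.91,-1.57,2.65]], rot=[[0,0,0],[0,0,0],[0,0,0],[0,0,0],[0,0,0],[0,0,0],[0,0,0],[0,0,0],[0,0,0]], gripper=[0,0,0,0,0,0,0,0,0])

```text
clock: 22.2
position: [488.1, -275.4, 95.6]
ee_rot: [0.44, 0.555, -0.555, -0.436]
contact_force: [0.3, -0.2, -0.7]
gripper_width: 23.8
```

```bash
python3 -c "
from h import *
goto([486.7,-274.9,19],13.3)"
```

```text
t [0.022 1.531 0.031] r [ 0.027  0.016 -0.03 ] cur -166.6 dyaw -0.1 pos [ 488.1 -275.4   95.6] F [ 0.3 -0.2 -0.7] w 23.8 clk 22.2 j6 [-0.22  0.41 -0.34  0.   -0.82  0.46]
```

>>> jog_arm(translation=[[0.02,0.8,0.03],[0.02,1.2,0.03],[0.02,1.4,0.03],[0.02,1.5,0.03],[0.02,1.53,0.03],[0.02,1.55,0.03],[0.02,1.55,0.03]], rot=[[0.03,0,-0.03],[0.03,0,-0.03],[0.03,0,-0.03],[0.03,0,-0.03],[0.03,0,-0.03],[0.03,0,-0.03],[0.03,0,-0.03]], gripper=[0,0,0,0,0,0,0])

```text
clock: 22.9
position: [487.2, -274.9, 20.1]
ee_rot: [-0.438, -0.555, 0.555, 0.438]
contact_force: [-3.3, 2.6, 6.8]
gripper_width: 24.0
```

>>> jog_arm(translation=[[0,0,0],[0,0,0],[0,0,0],[0,0,0],[0,-0.9,0],[0,-1.8,0],[0,-2.8,0],[4.83,-4,-3.46],[4.83,-4,-3.46],[4.83,-4,-3.46],[4.83,-4,-3.46],[4.83,-4,-3.46],[4.83,-4,-3.46],[4.83,-4,-3.46],[4.83,-4,-3.46],[4.83,-4,-3.46],[4.83,-4,-3.46]], rot=[[0,0,0],[0,0,0],[0,0,0],[0,0,0],[0,0,0],[0,0,0],[0,0,0],[0,0,0],[0,0,0],[0,0,0],[0,0,0],[0,0,0],[0,0,0],[0,0,0],[0,0,0],[0,0,0],[0,0,0]], gripper=[0.6,0.6,0.6,0.6,0.6,0.6,0.6,0.6,0.6,0.6,0.6,0.6,0.6,0.6,0.6,0.6,0.6])

```text
clock: 24.6
position: [598.6, -1.0, 219.5]
ee_rot: [-0.438, -0.554, 0.555, 0.439]
contact_force: [1.1, -0.2, -0.2]
gripper_width: 50.9
```

```bash
python3 - <<'E'
from h import *
a=cam('top')['frame'][:,:,::-1]; b=cam('side')['frame'][:,:,::-1]
cv2.imwrite('pics/f.png',np.vstack([cv2.resize(a[160:380,120:520],(545,300)),cv2.resize(b[140:460,120:520],(375,300))[:, :].copy() if 0 else cv2.copyMakeBorder(cv2.resize(b[140:460,120:520],(375,300)),0,0,0,170,cv2.BORDER_CONSTANT)]))
E
```

```text
(no output)
```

View pics/f.png

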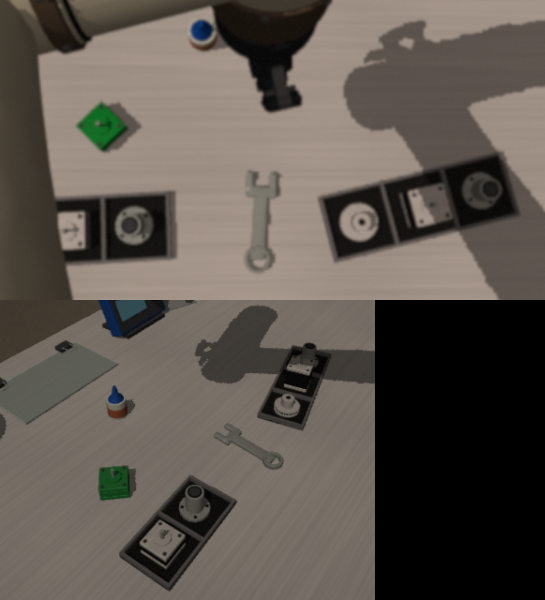

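All five parts stand inside their own compartments. Tray three holds the pulley at (358,222), the tall motor at (430,207) and a bearing at (483,188). Tray two holds a bearing at (133,225) and the flat motor at (72,230). The cartridge at (203,35) and the green look-alike at (102,126) are where they were.

```bash
python3 -c "
from h import *
print(job_done()); print(arm.read_state()['clock'])"
```

```text
the job is handed in; nothing more can be done
None
the job is handed in; nothing more can be done
```

Both kits are made up and the job is handed in, at about 25 s of the 122 s allowed.

- **Two-compartment tray:** the flat motor and one flanged bearing.
- **Three-compartment tray:** the pulley, the tall motor and the other flanged bearing.
- **Left alone:** the paste cartridge and the green look-alike motor.

**Checks:** The last top and side pictures show every part upright in a compartment of its own. In the top picture the arm covers part of the flat motor, but the side picture shows it whole. The cartridge and the green motor look untouched. I judged this by eye and did not measure final positions again.

The gripper was open and clear of everything at the end. The highest contact force I read was about 37 N in total, when I set the pulley down on the tray floor.

**Disagreement:** The gripper's reported opening was 1–3 mm smaller than each part's nominal size. No part slipped, and nothing else disagreed.

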